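# Uncouple the tongue stub from its tow ball

## Robot

A 6-joint arm with a two-finger parallel gripper is mounted at the origin on a cart in front of the work surface, level with it; the furniture and walls round the work are solid. World frame = base frame: x ahead of the robot, y to its left, z up, the work surface at z = 0. Lengths are in mm, angles in rad, forces in N, time in s.
With the tool pointing down it reaches from about 350 to 875 mm from the base axis. Payload 4.2 kg.
Tool frame: the origin (TCP) lies at the very end of the fingers, on their centre line; the grasp point (between the pads) lies 19 mm behind it; z points along the fingers, y is the line along which they close (so a half turn about z gives the same grasp; the last joint's range is limited). The gripper opens to 85 mm and grips with 20 to 120 N. Pads are 22 mm wide; open, the fingers measure 114 mm over their backs; the gripper's body (76 mm by 85 mm) begins 54 mm behind the grasp point. The pads swing forward as they close: fully open they stand 13 mm farther back than shut.
Start: joints at [1.439, 0.385, 0.008, 0, -1.194, -0.259], TCP at [238.047, 577.869, 231.312] pointing down, gripper open.
Joint ranges: [-3.14, 3.14], [-1.21, 2.06], [-1.07, 1.41], [-3.16, 2.05], [-2.99, -0.16], [-3.1, 3.1]. Speed limits (rad/s): [2.79, 2.79, 3.14, 3.14, 3.14, 3.14].

## Interface

Orientations are given as a unit quaternion [x, y, z, w].
In Python, from bench import read_state, get_image, camera_model, job_done gives the robot as it stands.
- The arm moves only by the shell command python3 -m handwheel 'ROWS'. ROWS is JSON, a list of rows, each a list of 7 numbers: the shift along the tool's x, y, z in m, then the turn, a rotation vector about the tool's x, y, z in rad, then the gripper's target within -1 to 1 (fully open at 1, half-way at 0, shut at -1). In form: [[dx, dy, dz, wx, wy, wz, jaw], ...]. A call has 1 to 10 rows; each row is the pose to reach, as a shift and turn from the pose commanded when the call began, along the tool's axes at that moment; what a row does not reach only later rows make up. A row lasts 1/8 s, in which the tool goes at most 62.5 mm and 10.7 degrees, less where a joint would pass 70% of its speed; a pose out of reach is approached as far as the arm can. A call with a gripper value outside its range is refused whole. The fingers move at their own pace and stop on an object; the grip force is fixed at half the most. Time passes only in rows, so rows that repeat a pose let the fingers close. It gives the time, the measured TCP pose, the force, the opening and the grip force at its end, in the units of the state.
- read_state(): the state, without advancing time (a new reading comes with each control period).
- get_image(name): name is "scene" or "top"; returns (picture, depth): 400x640x3 uint8, blue, green, red; 400x640 float32, mm along the optical axis (not along the pixel's ray), 0 where there is no reading.
- camera_model(name): a dict with "K" (3x3 intrinsics, pixels), "rvec" (rotation vector, rad) and "tvec" (3), from world to camera coordinates, as OpenCV has them. Camera axes: x right, y down, z forward; pixel columns grow to the right and rows downward; lengths in mm; the calibration is good to about 2 mm. A picture is of the moment at which its call begins. camera_model takes no time and is no camera call.
- job_done(): hands the job in; it is judged then, once.
The state is a dict: "clock": time; "joints": joint angles; "joint_vel": joint speeds; "joint_efforts": joint torques, N m; "position": TCP position; "ee_rot": TCP orientation; "contact_force": force on the tool from outside, world axes, zero at the start; "wrist_torque": the same for the moment, N m; "gripper_width": finger opening in mm; "grasp_force": force on a finger pad.
Only numpy, scipy, OpenCV 4.12 (cv2) and the standard library are available. Lean on these libraries where they do the work, as an engineer would, in place of code of your own. Each camera call takes 0.05 s, during which the arm holds its last target. There are 200 camera calls.

## Task

Uncouple the trailer-tongue stub from the tow ball bolted to the bench. First, while it is still coupled, press the hinged cover of the lighting socket beside the ball shut until it snaps home; then pinch the sprung latch tab sideways towards the red fixed grip until the latch is fully drawn, lift the stub straight up off the ball by that same pinch, and finish still holding it level in the gripper, about 10 cm above where it sat. Leave the tools and other things on the bench where they are.

Things in the scene. Friction and masses are not known exactly. Their poses are not given: they have to be found in the camera images.
- tongue: loose tongue stub, 0.75 kg: red casting (top at z = 31 mm) with a round cup (68 mm wide) over the ball, dark square tube (44 mm, to x = -190 mm) resting in a saddle. Origin: ball seat = ball centre while coupled. x: tube to cup; z: up; y: the way the latch is drawn. Red upright fixed grip at x -71..-29, y 8..20, z 38..70 mm; steel latch strap under it to z = 35 mm. Centre of mass (-45, 4, 16) mm
- fixed_grip (a point): middle of the outer face of the red fixed grip (face looks along the stub's +y), at (-50, 20, 58) mm in the stub's frame; the grip's top is 12 mm above this point, the strap below it 23 mm lower
- latch_tab (a point): middle of the outer face of the upright black-coated latch tab (looks along the stub's -y), at (-50, -20, 58) mm in the stub's frame at rest; tab 24 mm long, 6 mm thick, top 10 mm above this point, foot 23 mm below. Over the outer faces, tab and fixed grip measure 40 mm at rest and 22 mm with the latch fully drawn; pinched from above, the tab moves to the fixed grip, which does not give
- latch (a joint): sliding steel latch: m that it is drawn along the stub's +y (tab towards fixed grip); 0 = at rest, its fork under the ball, the stub cannot be lifted; free of the ball from about 0.016; 0.018 = stop. A spring pushes back with 8 N at rest, 15 N fully drawn. Tab, strap, side plate on the stub's +y side and fork move as one
- ball (a point): centre of the 50 mm steel tow ball on its fixed mount, 100 mm above the bench
- ball_mount: fixed steel mount bolted to the bench: base plate 250 x 96 mm, tow ball, saddle under the tube, and a side plate with the lighting socket. Origin on the bench right below the ball; axes parallel to those of the coupled stub. The socket's centre lies at (-100, 84) mm; the open cover stands up to 85 mm above its hinge
- cover (a joint): hinged round grey cover (69 mm across) of the black lighting socket: opening angle in rad, 0 = shut, up to 1.8; starts half open and stays where it is left (stiff hinge). Below about 0.13 a spring catch at the lip resists: it takes 10 to 14 N down at the lip to snap past it to 0; short of that the cover stays ajar at about 0.1
- cover_hinge (a point): point on the hinge axis of the cover, at (-138, 84, 101) mm in the mount's frame; the axis is level and runs along the mount's y axis; the shut cover extends from here along the mount's +x, its flat top 6 mm above the axis
- cover_lip (a point): upper face of the thumb lip at the free end of the cover, the place to press, 70 mm from the hinge axis; the lip is 22 mm wide; when shut it lies on the mount's +x side of the hinge and 107 mm above the bench
- mug: blue and white mug, 92 mm tall, bystander; origin at the middle of its underside
- tape_measure: yellow tape measure standing on edge, 64 mm tall, near the mug behind the vise, bystander; origin at the middle of its underside
- bolt: large bolt lying down, 72 mm long, bystander; origin at the middle of its underside
- nut: large steel nut, 34 mm, bystander; origin at the middle of its underside

How it is judged:
By the outcome, as a careful person would: the job done as asked, in the order asked, and still so for the second after the job is handed in, while the arm keeps its last pose, push and grip.
It also fails if it takes over 48 s, if anything falls off the work surface, if the arm or the gripper's body presses on something with over 40 N, if the wrist force passes 120 N, or if a joint passes its speed limit or range.

## Working session

There is one attempt and no reset: what is moved stays moved. The work goes in short steps, Python scripts to look and compute and a shell command to move; the robot and the scene stay as the last step left them, time stands still between calls to the robot, and variables do not carry over. Pictures are saved under pics/ and viewed, at most 10 in all, crops included, and the job is handed in when it is done.

```bash
mkdir -p pics; ls; cat > h.py <<'E'
import numpy as np, cv2
from bench import *
def cam(n):
    m=camera_model(n); R=cv2.Rodrigues(np.array(m["rvec"],float))[0]
    return np.array(m["K"],float),R,np.array(m["tvec"],float).ravel()
def pts(n,d):
    K,R,t=cam(n); v,u=np.mgrid[:400,:640]
    c=np.stack([(u-K[0,2])/K[0,0]*d,(v-K[1,2])/K[1,1]*d,d],-1)
    return (c-t)@R
def ray(n,u,v,z):
    K,R,t=cam(n); o=-R.T@t; r=R.T@np.linalg.solve(K,[u,v,1.]); return o+r*(z-o[2])/r[2]
def proj(n,p):
    K,R,t=cam(n); c=K@(R@np.asarray(p,float)+t); return c[:2]/c[2]
E
python3 - <<'E'
from h import *
for n in("scene","top"):
    im,d=get_image(n); cv2.imwrite(f"pics/{n}0.png",im); np.savez(f"{n}0.npz",im=im,d=d)
    K,R,t=cam(n); print(n,K[0,0],-R.T@t,R[2])
s=read_state(); print(s)
E
```

```text
pics
scene 449.63118715000485 [  89.44402949 -762.40352585  658.1910409 ] [ 0.47749944  0.63366079 -0.60866106]
top 450.3950702581742 [ 448.01107854 -209.99802984  978.03104506] [ 0.04886155  0.03564915 -0.99816917]
{'clock': 0.1, 'joints': array([ 1.43860803e+00,  3.85465593e-01,  6.78813970e-03, -4.34195874e-04,
       -1.19400030e+00, -2.58605169e-01]), 'joint_vel': array([ 0.0013657 , -0.00141115,  0.0023911 ,  0.00076037,  0.00032627,
        0.00131269]), 'joint_efforts': array([-7.65822679e-04, -3.93317986e+01,  1.88929796e+01,  4.19798568e+00,
       -2.60668436e-03,  5.48660296e-06]), 'position': array([237.86037339, 577.41526423, 230.34962148]), 'ee_rot': array([ 9.80954715e-01, -1.94234191e-01, -1.41968545e-04,  9.51580570e-04]), 'contact_force': array([ 0.10769696,  0.95052717, -0.60060266]), 'wrist_torque': array([-0.021803  ,  0.0287272 , -0.01016861]), 'grasp_force': 0.0, 'gripper_width': 85.40365973409939}
```

View pics/top0.png

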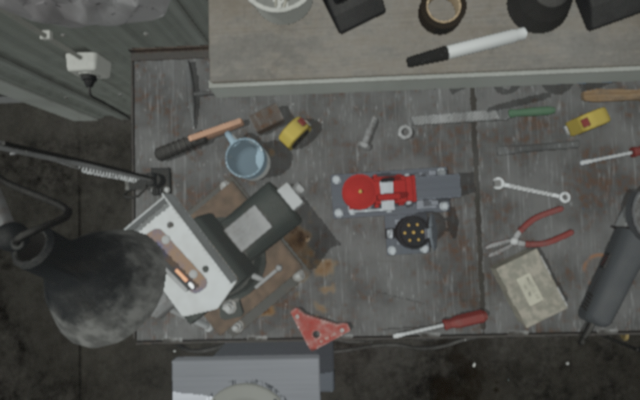

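View pics/scene0.png

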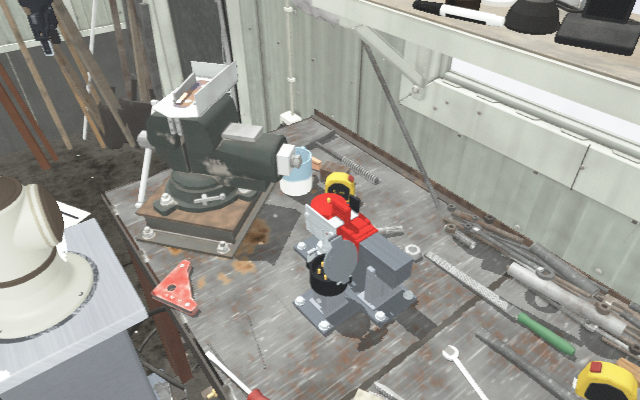

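The top view shows the red cup at about (362,192), the tube running right to (460,186), the socket at (412,233), and the cover edge-on at about (440,225). The stub's +x is roughly world +y, and the mount's +y faces the robot.

```bash
python3 - <<'E'
from h import *
T=np.load("top0.npz");im,d=T["im"],T["d"];P=pts("top",d)
hsv=cv2.cvtColor(im,cv2.COLOR_BGR2HSV);H,S,V=cv2.split(hsv)
roi=np.zeros(d.shape,bool);roi[160:260,320:475]=1
red=roi&((H<10)|(H>170))&(S>130)&(V>70)&(d>0)
z=P[...,2]
print("red z hist",np.histogram(z[red],bins=np.arange(80,190,5)))
c=red&(z>122)&(z<137)
p=P[c]; print("cast",p.mean(0),p.min(0),p.max(0),len(p))
g=red&(z>160); print("grip",P[g].mean(0),P[g].min(0),P[g].max(0),g.sum()); print(cv2.minAreaRect(P[g][:,:2].astype(np.float32)))
# tube top z=122 (22 above ball)
t=roi&(~red)&(z>112)&(z<130)&(P[...,1]<p[:,1].min())&(S<90)
vis=cv2.resize(im[150:270,310:480],None,fx=4,fy=4,interpolation=cv2.INTER_CUBIC); cv2.imwrite("pics/topz.png",vis)
lab=roi&(z>115)
q=P[roi&(z>112)&(z<128)&~red]; print("tubeish",q.min(0),q.max(0),len(q))
q=q[q[:,0]>q[:,0].max()-60]
print(cv2.minAreaRect(q[:,:2].astype(np.float32)))
# cover: high grey points
k=roi&(z>135)&~red; 
n,L,st,ce=cv2.connectedComponentsWithStats(k.astype(np.uint8))
for i in range(1,n):
    if st[i,4]>8: w=P[L==i]; print("high",st[i],w.mean(0),w.min(0),w.max(0))
T=np.load("scene0.npz");im2,d2=T["im"],T["d"]
cv2.imwrite("pics/scz.png",cv2.resize(im2[180:340,280:420],None,fx=4,fy=3.7,interpolation=cv2.INTER_CUBIC))
E
```

```text
red z hist (array([  0,   0,   0,   0,   0,   3,  15,  19,  53, 403, 889, 175,   3,
         4,   2,   2,   5,  96,  31,   0,   0]), array([ 80,  85,  90,  95, 100, 105, 110, 115, 120, 125, 130, 135, 140,
       145, 150, 155, 160, 165, 170, 175, 180, 185]))
cast [ 497.51715797 -283.03005066  131.28586805] [ 464.85763631 -358.50542159  122.17342929] [ 527.64643897 -220.56197802  136.99729113] 1491
grip [ 484.45229614 -304.52292153  168.61055229] [ 477.48213388 -323.93774998  161.83994771] [ 516.42935836 -283.04685313  173.61580428] 132
((497.0033264160156, -303.20062255859375), (38.321170806884766, 40.92909240722656), 1.3179911375045776)
tubeish [ 408.42572525 -443.41621958  112.31308675] [ 528.20448539 -220.48316188  127.9587965 ] 1168
((499.1705322265625, -331.9330749511719), (58.0784797668457, 223.0106201171875), 0.3950573205947876)
high [380 177  14  17 116] [ 507.68962625 -301.96494022  157.39809006] [ 448.01107854 -314.10836478  135.06410278] [ 521.38395737 -209.99802984  978.03104506]
high [359 190   3   3   9] [ 496.22132904 -253.81683533  142.34552674] [ 494.17286542 -255.80932959  139.21172022] [ 498.32332238 -251.93700568  144.73651085]
high [380 193   7   2   9] [ 488.80160931 -295.23782019  160.29995141] [ 487.97003666 -302.24127787  136.77431573] [ 491.32269579 -288.15436642  169.375343  ]
high [377 199  18  12  63] [ 471.70486086 -298.38973084  160.8242121 ] [ 448.01107854 -314.63671216  135.01627485] [ 479.06876997 -209.99802984  978.03104506]
high [390 204   5   6   9] [ 463.45587242 -300.49313441  229.47170691] [ 448.01107854 -315.94106033  135.08599503] [ 470.6133611  -209.99802984  978.03104506]
high [424 214  13  37 285] [ 417.22688638 -376.28747379  164.13810931] [ 383.76919773 -390.61397822  135.02755212] [ 449.70831688 -209.99802984  978.03104506]
```

View pics/topz.png

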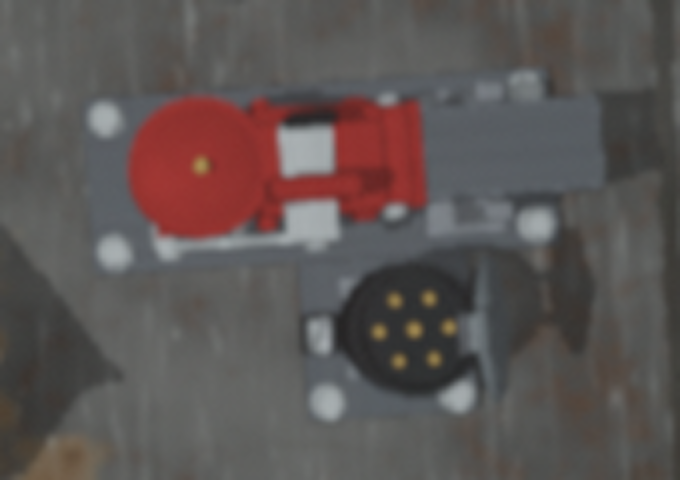

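View pics/scz.png

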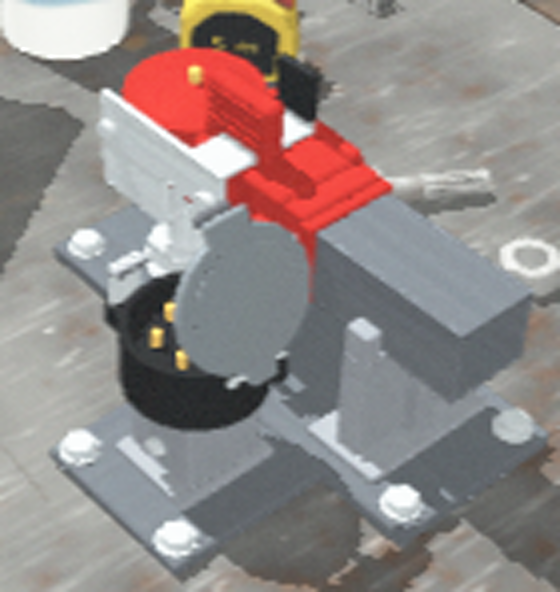

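The zooms show the grease nipple over the ball at top (360,191), the grip and tab at about (387,184–197), and the cover standing roughly upright with its lip up. Next I fit the frame and the cover angle.

```bash
python3 - <<'E'
from h import *
T=np.load("top0.npz");im,d=T["im"],T["d"];P=pts("top",d);z=P[...,2]
H,S,V=cv2.split(cv2.cvtColor(im,cv2.COLOR_BGR2HSV))
roi=np.zeros(d.shape,bool);roi[160:260,320:475]=1
red=roi&((H<10)|(H>170))&(S>130)&(V>70)
# cup circle via contour of red, left half, cast to z~131
cn=max(cv2.findContours(red.astype(np.uint8),cv2.RETR_EXTERNAL,cv2.CHAIN_APPROX_NONE)[0],key=len)[:,0]
w=np.array([ray("top",u,v,131) for u,v in cn]); w=w[w[:,1]>-265]
A=np.c_[2*w[:,:2],np.ones(len(w))]; s=np.linalg.lstsq(A,(w[:,:2]**2).sum(1),rcond=None)[0]
print("cup",s[:2],"r",np.sqrt(s[2]+s[0]**2+s[1]**2), "nipple",ray("top",360,191.5,138))
f=lambda a,b,z=122:ray("top",310+(a+.5)/4-.5,150+(b+.5)/4-.5,z)
# tube edge fit by depth: columns of points at z 118..127
t=roi&(z>116)&(z<128)&~red&(P[...,0]>465)&(P[...,1]<-350)
q=P[t]; ys=np.arange(-440,-355,6); m=[]
for y in ys:
    k=q[abs(q[:,1]-y)<4]
    if len(k)>5: m.append((y,(k[:,0].min()+k[:,0].max())/2,np.ptp(k[:,0])))
m=np.array(m); print("tube end",q[:,1].min(),"slope dx/dy,x at -400",np.polyfit(m[:,0]+400,m[:,1],1),m[:,2].mean())
print("corners",f(601,96),f(604,185),f(422,100),f(427,190))
# grip top & tab top
print("grip ends",f(270,187,170),f(360,184,170),"tab",f(288,117,168),f(337,112,168))
# cover via scene depth
for n in("top","scene"):
    T=np.load(n+"0.npz");P=pts(n,T["d"]); 
    k=(T["d"]>0)&(P[...,2]>112)&(P[...,2]<200)&(P[...,0]<452)&(P[...,0]>370)&(P[...,1]<-345)&(P[...,1]>-425)
    c=P[k]; print(n,len(c),c.min(0),c.max(0))
    for a in range(112,192,10):
        kk=c[(c[:,2]>=a)&(c[:,2]<a+10)]
        if len(kk): print(a,np.median(kk,0).round(1),kk[:,0].min().round(1),kk[:,0].max().round(1))
E
```

```text
cup [ 495.92765753 -252.74180129] r 31.46454522373807 nipple [ 495.53794313 -254.01448439  138.        ]
tube end -443.41621957699647 slope dx/dy,x at -400 [-4.03843104e-02  5.00871013e+02] 43.47143510778357
corners [ 524.20359025 -443.87399147  122.        ] [ 482.16470486 -443.4034916   122.        ] [ 525.10669268 -360.00514217  122.        ] [ 482.41399748 -360.65318215  122.        ]
grip ends [ 484.02119242 -282.58210958  170.        ] [ 484.09905083 -322.63024949  170.        ] tab [ 515.3020636 -291.9330948  168.       ] [ 516.82841389 -313.88905207  168.        ]
top 316 [ 383.76919773 -396.05033558  116.97477857] [ 449.70831688 -361.95116507  180.25350313]
112 [ 422.1 -395.5  119.5] 413.8 426.8
122 [ 415.9 -392.3  128.3] 386.3 444.0
132 [ 416.3 -389.   138.2] 389.1 447.8
142 [ 418.6 -384.7  147.2] 383.8 449.7
152 [ 422.7 -379.5  157.5] 386.3 446.1
162 [ 419.4 -376.3  165.5] 392.5 439.0
172 [ 416.3 -370.3  175.2] 405.8 426.8
scene 1182 [ 381.34412018 -396.92437008  112.01466348] [ 450.40144286 -361.48547546  181.10289035]
112 [ 416.  -394.4  118.1] 389.0 441.5
122 [ 415.3 -391.1  127.4] 384.7 449.1
132 [ 413.3 -387.9  137.1] 381.3 450.3
142 [ 413.6 -384.3  147. ] 382.4 450.4
152 [ 411.6 -381.1  156.9] 385.5 446.0
162 [ 412.6 -377.1  165.6] 391.8 438.3
172 [ 415.  -372.3  176.6] 405.1 426.5
```

Frame: ball at about (496,-253), stub +x ≈ (-0.037, 1), cover about 1.2 rad open. Next I check obstacle heights between the start pose and the work.

```bash
python3 - <<'E'
from h import *
print("tcp in scene",proj("scene",[238,578,231]),"base",proj("top",[0,0,0]),"lamp->",)
for n in("top","scene"):
    d=np.load(n+"0.npz")["d"];P=pts(n,d)[d>0]; print(n)
    ang=np.degrees(np.arctan2(P[:,1],P[:,0])); r=np.hypot(P[:,0],P[:,1])
    print("     r:",*range(150,850,100))
    for a in range(-60,100,10):
        row=[]
        for q in range(150,850,100):
            k=(ang>=a)&(ang<a+10)&(r>=q)&(r<q+100); row.append(int(np.percentile(P[k,2],99)) if k.sum()>5 else -1)
        print(a,row)
T=np.load("top0.npz");P=pts("top",T["d"]); print("lamp",P[290,105],P[250,60],P[150,40],P[270,190],P[340,60])
T=np.load("scene0.npz");P=pts("scene",T["d"]); print("scene blob",P[25,45],P[20,40],P[85,200])
E
```

```text
tcp in scene [55.96421131 54.02065474] base [245.44872218 430.5946826 ] lamp->
top
     r: 150 250 350 450 550 650 750
-60 [3, 2, 14, 3, 49, 50, 15]
-50 [15, 16, 3, 161, 176, 123, 466]
-40 [16, 16, 3, 133, 170, 480, 501]
-30 [4, 21, 59, 135, 459, 483, 484]
-20 [3, 106, 222, 220, 466, 514, 3]
-10 [13, 493, 500, 222, 466, 466, -1]
0 [62, 520, 630, 621, 89, 441, 380]
10 [73, 516, 585, 590, 373, 442, 434]
20 [2, 183, -1, 3, 424, 1, -156]
30 [2, 2, -1, -1, -1, -1, -1]
40 [3, 3, -1, -1, -1, -1, -740]
50 [3, 0, -1, -1, -1, -1, -740]
60 [3, -1, -1, -1, -1, -1, -1]
70 [-380, -403, -1, -1, -1, -1, -1]
80 [-1, -423, -1, -1, -738, -1, -735]
90 [-1, -738, -739, -741, -741, -741, -741]
scene
     r: 150 250 350 450 550 650 750
-60 [3, 3, 15, 3, 50, 15, 8]
-50 [16, 17, 3, 163, 175, 124, 467]
-40 [17, 17, 3, 135, 171, 480, 501]
-30 [14, 26, 60, 136, 462, 482, 482]
-20 [3, 107, 222, 219, 463, 407, 327]
-10 [60, 274, 314, 222, 440, 319, 296]
0 [62, 285, 315, 316, 91, 379, 341]
10 [74, 273, 304, 305, 372, 374, 362]
20 [3, 185, 238, -1, 389, -1, -1]
30 [3, 3, 3, -1, -1, -1, -1]
40 [3, 2, 1, -740, -1, -1, -1]
50 [3, 0, -738, -1, -1, -1, -1]
60 [2, -472, -731, 313, 374, 341, -1]
70 [-1, -1, -739, -742, 373, -742, -741]
80 [-1, -1, -1, -1, -1, -1, -1]
90 [-1, -1, -1, -1, -1, -1, -1]
lamp [382.5490482   24.97609481 530.49324607] [426.05304053  44.54893124 572.71682317] [554.49343789 200.42549871 369.50957135] [372.56151136  24.61964907 270.58920163] [   7.71160114  875.89412126 -750.18206324]
scene blob [234.338284   550.95181677 312.92016333] [223.96992286 515.91712267 335.03401642] [416.05368709  72.40853934 274.24401109]
```

```bash
python3 - <<'E'
from h import *
T=np.load("top0.npz");P=pts("top",T["d"]); d=T["d"]
k=(d>0)&(P[...,2]>330)&(P[...,0]<640); k[:, 320:]=0
n,L,st,ce=cv2.connectedComponentsWithStats(k.astype(np.uint8))
for i in range(1,n):
    if st[i,4]<15: continue
    w=P[L==i]; print(st[i],"min",w.min(0).round(),"max",w.max(0).round(),"minr",np.hypot(w[:,0],w[:,1]).min().round())
    for y in range(-100,800,50):
        q=w[(w[:,1]>=y)&(w[:,1]<y+50)]
        if len(q)>3: print("  y",y,"x",q[:,0].min().round(),q[:,0].max().round(),"z",q[:,2].min().round(),q[:,2].max().round())
T=np.load("scene0.npz");P=pts("scene",T["d"])
for u,v in[(20,200),(20,250),(55,210),(25,180),(30,300)]: print(u,v,P[v,u].round())
print(proj("scene",[380,25,530]),proj("scene",[380,25,400]))
E
```

```text
[ 208   53  112   45 4470] min [ 602. -195.  424.] max [640. -63. 468.] minr 606.0
  y -100 x 602.0 640.0 z 425.0 467.0
[  0 141  64  20 572] min [545. 191. 330.] max [559. 233. 427.] minr 581.0
  y 150 x 548.0 555.0 z 330.0 383.0
  y 200 x 545.0 559.0 z 330.0 427.0
[    0   175   167   173 14640] min [317. -16. 443.] max [501. 129. 635.] minr 322.0
  y -50 x 344.0 420.0 z 457.0 504.0
  y 0 x 318.0 475.0 z 443.0 635.0
  y 50 x 317.0 491.0 z 463.0 625.0
  y 100 x 336.0 501.0 z 487.0 572.0
20 200 [ 48. -34. 219.]
20 250 [ 17. -57. 145.]
55 210 [ 86. -34. 179.]
25 180 [  10. 1751. -751.]
30 300 [ -5. -62.  44.]
[165.59090511 -50.16896973] [181.15492156  32.33048698]
```

The lamp head (x 317–501, z 440–635) and the vise (to z 315) block the direct swing. I first raise and retract, logging joints so I can fit the arm's link lengths.

```bash
cat > st.py <<'E'
from h import *
s=read_state(); j=s["joints"]; p=s["position"]
print("J",j.round(3).tolist(),"P",p.round(1).tolist(),"r",np.hypot(p[0],p[1]).round(1),"F",s["contact_force"].round(1).tolist(),"w",round(s["gripper_width"],1),"g",round(s["grasp_force"],1),"t",s["clock"])
import json; open("log.txt","a").write(json.dumps([j.tolist(),p.tolist(),list(map(float,s["ee_rot"]))])+"\n")
E
python3 st.py
python3 -m handwheel '[[0,0.025,-0.055,0,0,0,-1],[0,0.05,-0.11,0,0,0,-1],[0,0.05,-0.16,0,0,0,-1],[0,0.05,-0.22,0,0,0,-1]]'; python3 st.py
python3 -m handwheel '[[0,0.06,0,0,0,0,-1],[0,0.12,0,0,0,0,-1]]'; python3 st.py
```

```text
J [1.439, 0.385, 0.007, -0.0, -1.194, -0.259] P [237.9, 577.4, 230.3] r 624.5 F [0.1, 1.0, -0.6] w 85.4 g 0.0 t 0.1
clock: 0.6
position: [218.6, 530.7, 452.3]
ee_rot: [0.981, -0.194, -0.0, 0.001]
contact_force: [-0.0, 0.7, 0.3]
gripper_width: 12.4
grasp_force: 0.0
J [1.462, 0.236, 0.331, -0.001, -1.668, -0.282] P [218.6, 530.7, 452.3] r 573.9 F [-0.0, 0.7, 0.3] w 12.4 g 0.0 t 0.6
clock: 0.85
position: [172.8, 420.2, 450.8]
ee_rot: [0.981, -0.194, -0.0, 0.0]
contact_force: [-0.7, -1.1, 1.1]
gripper_width: -0.0
grasp_force: 0.0
J [1.54, 0.008, 0.063, -0.001, -1.626, -0.36] P [172.8, 420.2, 450.8] r 454.3 F [-0.7, -1.1, 1.1] w -0.0 g 0.0 t 0.85
```

```bash
cat > fit.py <<'E'
from h import *; import json
D=[json.loads(l) for l in open("log.txt")]
J=np.array([d[0] for d in D]);P=np.array([d[1] for d in D])
off=(np.hypot(P[:,0],P[:,1])*np.sin(J[:,0]-np.arctan2(P[:,1],P[:,0])))
print("off",off, "pitch",J[:,1]-J[:,2]-J[:,4])
rho=np.sqrt(np.hypot(P[:,0],P[:,1])**2-off**2); a=J[:,1]-J[:,2]
# rho=L1 sin q2+L2 cos a + c sin a ; z=h+L1 cos q2 - L2 sin a + c cos a
n=len(J);Z=np.zeros(n)
A=np.r_[np.c_[Z,np.sin(J[:,1]),np.cos(a)],np.c_[Z+1,np.cos(J[:,1]),-np.sin(a)]]
s,res,_,_=np.linalg.lstsq(A,np.r_[rho,P[:,2]],rcond=None);print("h-tool,L1,L2",s,(A@s-np.r_[rho,P[:,2]]).round(1))
E
python3 fit.py
```

```text
off [159.67979265 159.61795109 159.64940318] pitch [1.57267775 1.57262168 1.57150095]
h-tool,L1,L2 [-136.10145435  563.76795367  421.5983267 ] [-0.   0.1 -0.   0.1 -0.  -0.1]
```

The planar model fits to 0.1 mm (L1 564, L2 422, lateral offset 160). I retract to r≈245 at z≈680, above and inside the lamp, then sweep round.

```bash

python3 -m handwheel '[[0,0,-0.06,0,0,0,-1],[0,0.04,-0.105,0,0,0,-1],[0,0.085,-0.145,0,0,0,-1],[0,0.13,-0.185,0,0,0,-1],[0,0.175,-0.22,0,0,0,-1],[0,0.21,-0.23,0,0,0,-1],[0,0.21,-0.23,0,0,0,-1]]'; python3 st.py
```

```text
clock: 1.72
position: [93.8, 223.6, 683.5]
ee_rot: [0.981, -0.193, -0.002, -0.004]
contact_force: [-0.4, -0.2, 0.2]
gripper_width: -0.1
grasp_force: 0.0
J [1.894, -0.253, 0.453, 0.001, -2.268, -0.711] P [93.8, 223.6, 683.5] r 242.5 F [-0.4, -0.2, 0.2] w -0.1 g 0.0 t 1.725
```

```bash

python3 -m handwheel '[[0.05,0.005,0,0,0,0.114,-1],[0.098,0.02,0,0,0,0.228,-1],[0.142,0.045,0,0,0,0.342,-1],[0.179,0.078,0,0,0,0.456,-1],[0.21,0.118,0,0,0,0.57,-1],[0.231,0.164,0,0,0,0.684,-1],[0.243,0.212,0,0,0,0.8,-1],[0.244,0.262,0,0,0,0.914,-1],[0.236,0.312,0,0,0,1.03,-1],[0.217,0.358,0,0,0,1.14,-1]]'; python3 st.py
```

```text
clock: 2.98
position: [157.6, -188.5, 680.0]
ee_rot: [0.72, -0.694, -0.002, 0.001]
contact_force: [-0.0, -1.0, 0.6]
gripper_width: -0.0
grasp_force: 0.0
J [-0.167, -0.245, 0.447, -0.001, -2.267, 0.203] P [157.6, -188.5, 680.0] r 245.7 F [-0.0, -1.0, 0.6] w -0.0 g 0.0 t 2.975
```

```bash

python3 -m handwheel '[[0.023,-0.025,0.043,0,0,0,-1],[0.047,-0.05,0.086,0,0,0,-1],[0.07,-0.075,0.129,0,0,0,-1],[0.094,-0.1,0.172,0,0,0,-1],[0.117,-0.125,0.215,0,0,0,-1],[0.14,-0.15,0.258,0,0,0,-1],[0.164,-0.175,0.301,0,0,0,-1],[0.187,-0.2,0.344,0,0,0,-1],[0.21,-0.225,0.387,0,0,0,-1],[0.2335,-0.25,0.43,0,0,0,-1]]'; python3 st.py
python3 - <<'E'
from h import *
im,d=get_image("scene"); cv2.imwrite("pics/scene1.png",im)
E
```

```text
clock: 4.22
position: [416.6, -411.3, 247.8]
ee_rot: [0.721, -0.693, -0.002, 0.0]
contact_force: [0.6, 0.1, 1.5]
gripper_width: 0.0
grasp_force: 0.0
J [-0.503, 0.308, -0.064, -0.001, -1.202, 0.542] P [416.6, -411.3, 247.8] r 585.4 F [0.6, 0.1, 1.5] w 0.0 g 0.0 t 4.225
```

View pics/scene1.png

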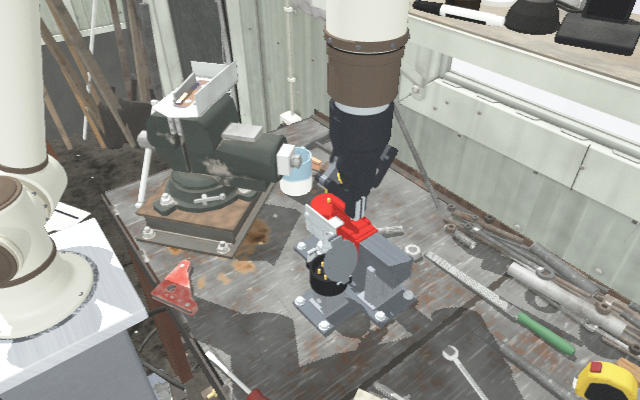

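```bash

python3 -m handwheel '[[0,0,0.045,0,0,0,-1],[0,0,0.089,0,0,0,-1],[-0.026,0,0.089,0,0,0,-1],[-0.0355,0,0.092,0,0,0,-1],[-0.049,0,0.101,0,0,0,-1],[-0.06,0,0.113,0,0,0,-1],[-0.0676,0,0.1215,0,0,0,-1],[-0.075,0,0.129,0,0,0,-1],[-0.075,0,0.129,0,0,0,-1]]'; python3 st.py
python3 - <<'E'
from h import *
im,d=get_image("scene"); cv2.imwrite("pics/scene2.png",cv2.resize(im[170:340,260:440],None,fx=3.5,fy=3.5))
E
```

```text
clock: 5.4
position: [413.3, -334.8, 121.6]
ee_rot: [0.721, -0.693, -0.001, 0.0]
contact_force: [-0.6, -0.7, -0.2]
gripper_width: -0.1
grasp_force: 0.0
J [-0.376, 0.338, -0.37, -0.0, -0.865, 0.417] P [413.3, -334.8, 121.6] r 531.9 F [-0.6, -0.7, -0.2] w -0.1 g 0.0 t 5.4
```

View pics/scene2.png

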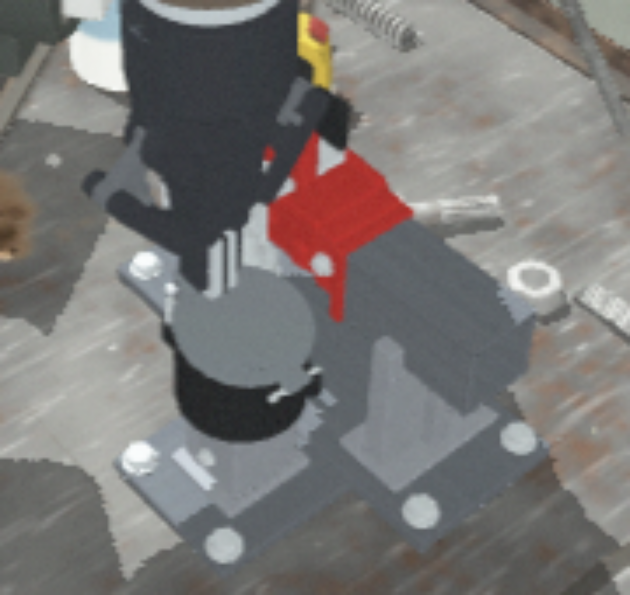

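The cover is now swung down to just ajar, with the fingertips over its lip. I press down in small steps, shifting 4 mm away from the grip.

```bash

python3 -m handwheel '[[-0.005,0.004,0.002,0,0,0,-1],[-0.009,0.004,0.005,0,0,0,-1],[-0.009,0.004,0.008,0,0,0,-1]]';
python3 -m handwheel '[[0,0,0.002,0,0,0,-1],[0,0,0.003,0,0,0,-1]]';
python3 -m handwheel '[[0,0,0.001,0,0,0,-1],[0,0,0.002,0,0,0,-1]]'
```

```text
clock: 5.82
position: [409.2, -326.2, 114.8]
ee_rot: [0.721, -0.693, -0.0, -0.0]
contact_force: [-1.9, 6.2, 13.2]
gripper_width: 0.0
grasp_force: 6.0
clock: 6.08
position: [409.4, -326.1, 113.7]
ee_rot: [0.721, -0.692, -0.0, 0.0]
contact_force: [-3.7, 10.1, 19.3]
gripper_width: -0.1
grasp_force: 9.3
clock: 6.32
position: [409.5, -326.5, 109.9]
ee_rot: [0.721, -0.693, 0.0, -0.0]
contact_force: [-0.1, 0.8, 0.9]
gripper_width: 0.0
grasp_force: 0.8
```

```bash

python3 -m handwheel '[[0,0,0.002,0,0,0,-1],[0,0,0.003,0,0,0,-1],[0,0,0.003,0,0,0,-1]]';
python3 -m handwheel '[[0,0,0.0015,0,0,0,-1],[0,0,0.0015,0,0,0,-1]]'
python3 st.py
```

```text
clock: 6.7
position: [409.6, -326.8, 107.1]
ee_rot: [0.721, -0.693, 0.0, 0.0]
contact_force: [-0.7, 2.2, 6.8]
gripper_width: -0.2
grasp_force: 3.9
clock: 6.95
position: [409.7, -326.7, 106.6]
ee_rot: [0.721, -0.693, 0.0, 0.0]
contact_force: [-3.0, 4.6, 13.1]
gripper_width: -0.1
grasp_force: 6.9
J [-0.363, 0.344, -0.408, 0.001, -0.818, 0.403] P [409.7, -326.7, 106.6] r 524.0 F [-3.0, 4.6, 13.1] w -0.1 g 6.9 t 6.95
```

The cover snapped (force dropped, then a firm stop at z=107), so it is shut. I lift off, open, and move over the stub with the jaw centre at stub y = +9.

```bash

python3 -m handwheel '[[0,0,-0.04,0,0,0,-1],[0,0,-0.085,0,0,0,0],[0,0,-0.125,0,0,0,1],[-0.01,-0.04,-0.125,0,0,0,1],[-0.02,-0.08,-0.125,0,0,0,1],[-0.02,-0.08,-0.125,0,0,0,1],[-0.02,-0.08,-0.125,0,0,0,1]]';python3 st.py
python3 - <<'E'
from h import *
im,d=get_image("scene"); a=im[130:330,250:450]
im,d=get_image("top"); b=im[150:250,310:410]
cv2.imwrite("pics/m3.png",np.hstack([cv2.resize(a,(400,400)),cv2.resize(b,(400,400))]))
E
```

```text
clock: 7.82
position: [487.9, -303.5, 228.9]
ee_rot: [0.721, -0.693, -0.001, 0.0]
contact_force: [0.3, 0.4, -0.2]
gripper_width: 85.4
grasp_force: 0.0
J [-0.275, 0.302, -0.122, -0.0, -1.149, 0.315] P [487.9, -303.5, 228.9] r 574.6 F [0.3, 0.4, -0.2] w 85.4 g 0.0 t 7.825
```

View pics/m3.png

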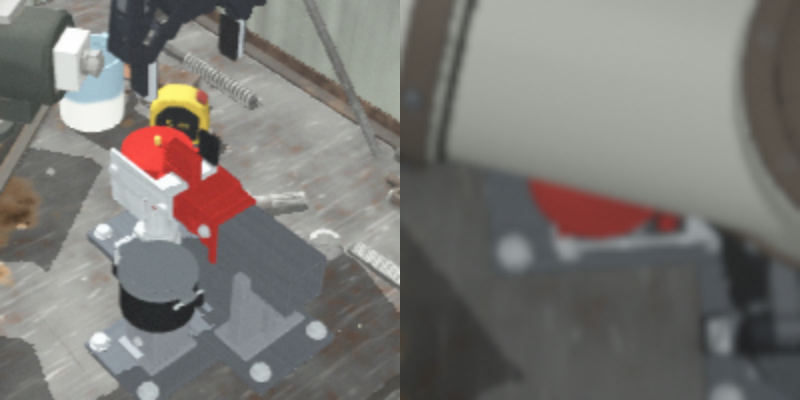

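The left panel shows the cover lying flat and shut at (158,265), with the open fingers above the stub. Descend, then pinch.

```bash

python3 -m handwheel '[[0,-0.001,0.04,0,0,0,1],[0,-0.001,0.075,0,0,0,1],[0,-0.001,0.09,0,0,0,1],[0,-0.001,0.09,0,0,0,1]]'; python3 st.py
```

```text
clock: 8.43
position: [488.9, -303.7, 139.5]
ee_rot: [0.721, -0.693, -0.001, 0.0]
contact_force: [-0.0, 0.3, 0.7]
gripper_width: 85.5
grasp_force: 0.0
J [-0.274, 0.384, -0.242, 0.0, -0.946, 0.314] P [488.9, -303.7, 139.5] r 575.5 F [-0.0, 0.3, 0.7] w 85.5 g 0.0 t 8.425
```

```bash

python3 -m handwheel '[[0,0,0.001,0,0,0,0],[0,0,0.001,0,0,0,-0.3]]'
python3 -m handwheel '[[0,0,0,0,0,0,-1],[0,0,0,0,0,0,-1],[0,0,0,0,0,0,-1],[0,0,0,0,0,0,-1]]'; python3 st.py
```

```text
clock: 8.68
position: [490.6, -303.9, 140.3]
ee_rot: [0.721, -0.693, 0.002, -0.001]
contact_force: [1.4, 0.9, 1.4]
gripper_width: 51.6
grasp_force: 0.6
clock: 9.18
position: [488.2, -303.9, 140.5]
ee_rot: [0.721, -0.693, -0.0, 0.001]
contact_force: [-4.2, -0.1, 7.5]
gripper_width: 20.2
grasp_force: 59.9
J [-0.274, 0.382, -0.243, 0.002, -0.948, 0.314] P [488.2, -303.9, 140.5] r 575.1 F [-4.2, -0.1, 7.5] w 20.2 g 59.9 t 9.175
```

Drawn fully (60 N grip, about 20–22 mm). Lift slowly at first and check.

```bash

python3 -m handwheel '[[0,0,-0.003,0,0,0,-1],[0,0,-0.008,0,0,0,-1],[0,0,-0.014,0,0,0,-1]]'; python3 st.py
```

```text
clock: 9.55
position: [488.7, -303.0, 151.8]
ee_rot: [0.721, -0.693, -0.001, 0.0]
contact_force: [-0.2, -0.1, -5.9]
gripper_width: 20.5
grasp_force: 58.9
J [-0.274, 0.371, -0.227, -0.001, -0.976, 0.314] P [488.7, -303.0, 151.8] r 575.0 F [-0.2, -0.1, -5.9] w 20.5 g 58.9 t 9.55
```

```bash

python3 -m handwheel '[[0,0,-0.01,0,0,0,-1],[0,0,-0.025,0,0,0,-1],[0,0,-0.04,0,0,0,-1],[0,0,-0.055,0,0,0,-1],[0,0,-0.07,0,0,0,-1],[0,0,-0.082,0,0,0,-1],[0,0,-0.089,0,0,0,-1],[0,0,-0.089,0,0,0,-1],[0,0,-0.089,0,0,0,-1]]'; python3 st.py
python3 - <<'E'
from h import *
im,d=get_image("scene"); cv2.imwrite("pics/s4.png",cv2.resize(im[100:340,240:480],(600,600)))
P=pts("scene",d)
# tube outer long side top edge heights
K=(d>0)&(P[...,2]>195)&(P[...,2]<240)&(P[...,0]>470)&(P[...,0]<535)&(P[...,1]>-445)&(P[...,1]<-375)
q=P[K]
for y in range(-445,-370,15):
    w=q[abs(q[:,1]-y-7)<7]
    if len(w)>5: print(y,w[:,2].max().round(1),np.median(w[w[:,2]>w[:,2].max()-6],0).round(1))
E
```

```text
clock: 10.68
position: [489.1, -303.3, 241.1]
ee_rot: [0.721, -0.693, -0.001, 0.0]
contact_force: [-0.1, 0.5, -6.6]
gripper_width: 20.2
grasp_force: 59.0
J [-0.274, 0.295, -0.1, -0.0, -1.177, 0.314] P [489.1, -303.3, 241.1] r 575.5 F [-0.1, 0.5, -6.6] w 20.2 g 59.0 t 10.675
-445 225.6 [ 500.  -436.5  223.6]
-430 226.0 [ 499.8 -422.8  223.8]
-415 225.7 [ 500.1 -408.1  223.6]
-400 226.6 [ 499.9 -392.7  223.7]
-385 225.4 [ 497.8 -379.9  223.8]
```

View pics/s4.png

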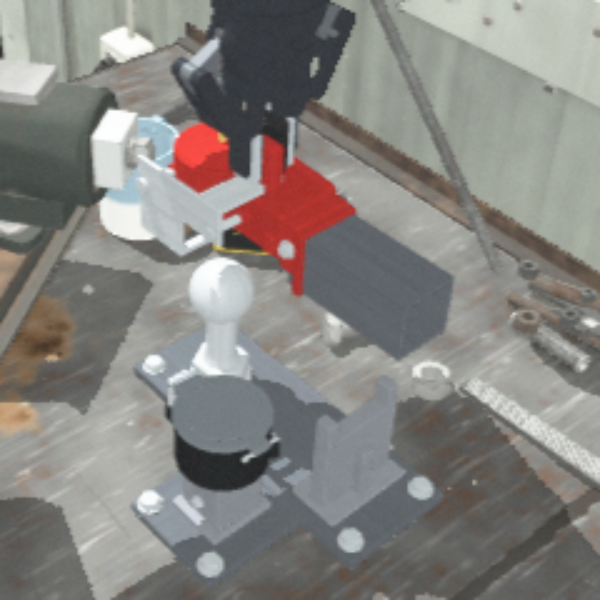

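The picture shows the stub off the ball, with the bare ball at (220,290). Its tube is level, with the top at z≈223.7 against 122 when coupled, so it is about 10 cm up. The cover is shut at (222,405). Handing in.

```bash
python3 -c "
from bench import *
print(job_done())"
```

```text
the job is handed in; nothing more can be done
None
```

The job is handed in at about 11 s of the 48 s allowed: the socket cover was pressed until it snapped shut, then the latch was drawn, and the stub is off the ball, held level in the gripper about 10 cm above its seat.

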